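Raise the eyelet press guard window to its mark

TASK

With the fingertips beneath its lip, push the sliding guard window of the eyelet press up until the top of the lip is level with the top of the black height mark clamped on the right-hand upright, then take the hand away so that the window stays there. Only push: do not pinch the lip between the fingers, and do not move or pick up any of the things standing about.

Things in the scene. Friction and masses are not known exactly. Their poses are not given: they have to be found in the camera images.
- guard: Fixed guard frame of an eyelet press: two aluminium uprights (30 mm square, 500 mm tall, centres 190 mm left and right of the origin), a crossbar on top (500 to 530 mm up), the grey press 55 mm and more behind. Origin on the table midway between the uprights; +x square to the window, from the robot's side towards the press; +y to the left along the window; z up.
- sash (a joint): Height of the sliding window above its lowest position, m (0 to 0.18; grows as it goes up). It runs vertically, is balanced by a counterweight and a little stiff (about 3 N, up to 5 N, to move it either way), and stays where it is left. The clear window (400 mm wide) rises 198 mm above its lip. The lip is two flat layers, each 6 mm thick: the lower is 50 mm deep, the upper is set back 8 mm from the lower's front edge.
- lip_top (a point): Middle of the upper face of the window's lip, a level aluminium ledge along the window's bottom: 500 mm long (along guard y), 50 mm deep, 12 mm thick; underside 12 mm below this point, free front edge 25 mm in front (guard -x), window's face 20 mm behind. 150 mm above the table at joint 0. Under the lip it is open through the frame down to the table, but for the uprights. Axes as guard.
- mark_top (a point): Middle of the flat upper face of the height mark's tab. The mark is a black plastic clamp (44 x 44 x 26 mm) fixed round the right-hand upright (guard -y), its 8 mm thick tab standing out 48 mm to the right; upper faces of clamp and tab are level. The mark does not move; the lip passes 4 mm in front of it. The point lies 45 mm to the right of the upright's centre.
- cone: White thread cone, foot 62 mm across, 100 mm tall, standing in front of the lip, left or right of its middle. Loose; origin at the centre of its underside.
- jar: Closed glass jar, 64 mm across, 85 mm tall, standing in front of the lip on the other side from the cone. Loose; origin at the centre of its underside.
- pen: Blue marker pen, 146 mm long, 12 mm thick, lying on the table in front of the guard. Loose; origin at the centre of its underside.
- mug: White mug, 82 mm across, 92 mm tall, handle on one side, on the right of the table. Loose; origin at the centre of its underside.
- stapler: Black stapler, 150 x 36 x 57 mm, on the left of the table. Loose; origin at the centre of its underside.
- bin: Small open blue plastic bin, 130 x 90 x 50 mm, behind the guard, left of the press. Loose; origin at the centre of its underside.
- tape: Cardboard ring (tape core) lying flat, 100 mm across, 48 mm tall, behind the guard, right of the press. Loose; origin at the centre of its underside.

How it is judged:
By the outcome, as a careful person would: the job done as asked, in the order asked, and still so for the second after the job is handed in, with the robot touching nothing.
It also fails if it takes over 42 s, if anything falls off the work surface, if the arm or the gripper's body presses on something with over 40 N, if the wrist force passes 120 N, or if a joint passes its speed limit or range.

ROBOT

A 6-joint arm with a two-finger parallel gripper is mounted at the origin on the work surface. World frame = base frame: x ahead of the robot, y to its left, z up, the work surface at z = 0. Lengths are in m, angles in rad, forces in N, time in s.
With the tool pointing down it reaches from about 0.2 to 0.875 m from the base axis. Payload 3.4 kg.
Tool frame: the origin (TCP) lies between the finger pads; the fingertips stand 25 mm ahead of it and the grasp point (between the pads) lies 6 mm ahead of it (r.nose_length is the z of the fingertips in the tool frame, in m); z points along the fingers, y is the line along which they close (so a half turn about z gives the same grasp; the last joint's range is limited). The gripper opens to 94 mm and grips with 3 to 60 N. Pads are 16 mm wide; open, the fingers measure 119 mm over their backs; the gripper's body (75 mm by 177 mm) begins 78 mm behind the grasp point.
Start: joints at [1.071, 0.276, 1.505, -0, 1.361, -0.121], TCP at [0.213, 0.534, 0.23] pointing down, gripper open.
Joint ranges: [-2.89, 2.89], [-0.75, 2.08], [0.22, 2.7], [-1.18, 4.32], [0.11, 2.71], [-2.7, 2.7]. Speed limits (rad/s): [2.57, 2.57, 3.14, 3.14, 3.14, 3.14].

INTERFACE

Orientations are given as a unit quaternion [w, x, y, z].
In Python, from plant import r, gripper_to, inverse_kinematics, vision, models, telemetry gives the robot as it stands. Calls block until the motion is done:
- r.move_to(position, orientation): joint-space move of the TCP to a pose.
- r.move_l(position, rot=None, vel=0.15, guard=None): straight line of the TCP; rot=None keeps the orientation; vel is the mean speed in m/s. With guard (N) it stops when the force on the tool has changed by that much, and returns True; else False.
- r.movej(angles): joint-space move.
- gripper_to(opening, f_grip=None): finger opening in m; f_grip is the grip in N (None keeps the last); returns when the fingers have stopped.
- r.hold(seconds).
- inverse_kinematics(position, orientation): joint angles nearest the present ones, or None.
- vision.snapshot(name): name is "scene" or "top" or "wrist"; returns the picture (384x512x3 uint8, red, green, blue); there is no depth.
- vision.get_calibration(name): a dict with "fx", "fy", "cx", "cy" (pixels), "position" and "orientation" of the camera in the world. Camera axes: x right, y down, z forward; pixel columns grow to the right and rows downward; lengths in m; the calibration is good to about 2 mm. A picture is of the moment at which its call begins: read the wrist's pose just before it. get_calibration takes no time and is no camera call; for the wrist camera it gives the pose at the moment of the call.
A pose or a line that the arm cannot do raises r.PlanningError and nothing moves.
- r.sign_off(): hands the job in; it is judged then, once.
Trained networks look in the newest picture that a camera, given by its name, has taken for a name from the list of things; names that differ only in an ending like _2 or _b are one class to them, and where a whole thing is asked for, a point or a joint stands for the part that bears it (a point fixed in the world has none). Each returns a list of dicts, best first, with "score" (0 to 1); they miss things now and then, are a little off and sometimes report something else, mostly with a low value. They report only what shows in the picture. A call takes as long as a camera call.
- models.boxes_of(thing, camera): "at" ([x, y, z] in m, in world coordinates, good to about 4 mm: the middle of the surface that is visible of it).
- models.regions_of(thing, camera): "pixels" (384x512 bool, what is visible of it).
- models.mark_of(thing, camera): "at" ([x, y, z] in m, in world coordinates, good to about 4 mm: a listed point, or the origin of a listed thing).
Readings, each from a call of its own:
- telemetry.current_t(): time.
- telemetry.current_joints(): joint angles.
- telemetry.current_dq(): joint speeds.
- telemetry.current_joint_efforts(): joint torques, N m.
- telemetry.current_ee_pos(): TCP position.
- telemetry.current_tool_rot(): TCP orientation.
- telemetry.current_wrist_force(): force on the tool from outside, world axes, zero at the start.
- telemetry.current_torque(): the same for the moment, N m.
- telemetry.current_opening(): finger opening in m.
- telemetry.current_finger_force(): force on a finger pad.
Only numpy, scipy, OpenCV 4.12 (cv2) and the standard library are available. Lean on these libraries where they do the work, as an engineer would, in place of code of your own. Each camera call takes 0.05 s, during which the arm holds its last target. There are 200 camera calls.

## Working session

There is one attempt and no reset: what is moved stays moved. The work goes in short steps, each a Python script; the robot and the scene stay as the last script left them, time stands still between calls to the robot, and variables do not carry over. Pictures are saved under pics/ and viewed, at most 10 in all, crops included, and the job is handed in when it is done.

```bash
mkdir -p pics; python3 - <<'E'
from plant import r, vision, models, telemetry
import cv2, numpy as np
ims=[]
for c in ["scene","top"]:
    im=vision.snapshot(c); cv2.imwrite(f"pics/{c}1.png",im[:,:,::-1])
    k=vision.get_calibration(c); print(c,{a:np.round(b,4).tolist() for a,b in k.items()})
    for t in ["guard","lip_top","mark_top","cone","jar","pen","mug","stapler"]:
        print(t,[(np.round(d["at"],3).tolist(),round(d["score"],2)) for d in models.mark_of(t,c)[:2]])
print(telemetry.current_t(), r.nose_length, telemetry.current_tool_rot())
E
```

```text
scene {'fx': 434.8044, 'fy': 434.8044, 'cx': 268.6652, 'cy': 190.1558, 'position': [0.0976, 0.2244, 1.4358], 'orientation': [0.1056, -0.5268, 0.8276, -0.1626]}
guard []
lip_top [([0.594, 0.066, 0.171], 0.75)]
mark_top [([0.49, 0.251, 0.001], 0.64), ([0.626, -0.175, 0.277], 0.54)]
cone [([0.455, -0.078, -0.002], 0.77)]
jar [([0.493, 0.252, -0.001], 0.7)]
pen [([0.431, 0.096, -0.001], 0.64)]
mug [([0.421, -0.488, -0.001], 0.78)]
stapler [([0.403, 0.449, 0.004], 0.83)]
top {'fx': 366.5766, 'fy': 366.5766, 'cx': 253.015, 'cy': 191.5644, 'position': [0.383, 0.0238, 1.5205], 'orientation': [0.0476, -0.6984, 0.7119, -0.0563]}
guard []
lip_top [([0.591, 0.066, 0.168], 0.59)]
mark_top [([0.622, -0.168, 0.277], 0.46)]
cone []
jar [([0.492, 0.246, -0.0], 0.63)]
pen [([0.431, 0.096, 0.001], 0.65)]
mug [([0.425, -0.484, 0.001], 0.87), ([0.431, 0.096, -0.002], 0.69)]
stapler [([0.401, 0.445, -0.002], 0.83)]
0.9 0.025 [1.14028344e-06 1.88256671e-01 9.82119863e-01 3.56845763e-05]
```

View pics/scene1.png

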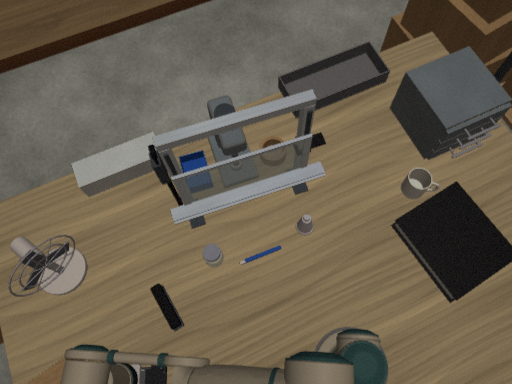

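View pics/top1.png

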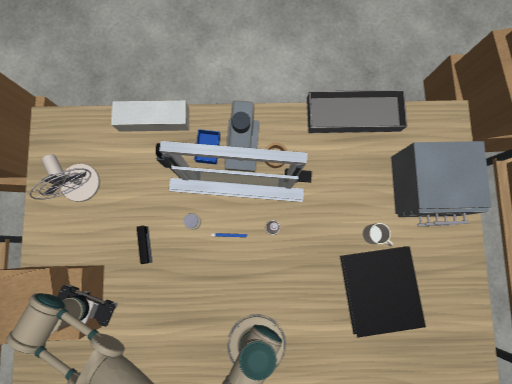

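The scene view shows the lip from about (175,215) to (323,172), the mark tab at (318,141), the jar at (212,255), the cone at (305,225) and the pen between them. The top view shows the lip from (170,186) to (303,195) and the tab at (306,176). Next I'll measure the yaw and the wrist camera mounting.

```bash
cat > h.py <<'E'
from plant import r, gripper_to, inverse_kinematics, vision, models, telemetry
import cv2, numpy as np
from scipy.spatial.transform import Rotation as R
def rot(q): return R.from_quat(np.r_[q[1:],q[0]])
def quat(M): q=R.from_matrix(M).as_quat(); return np.r_[q[3],q[:3]]
def plane(k,uv,n,d):  # ray of pixel onto n.p=d
    v=rot(k["orientation"]).apply([(uv[0]-k["cx"])/k["fx"],(uv[1]-k["cy"])/k["fy"],1]); p=np.array(k["position"])
    return p+v*(d-n@p)/(n@v)
def proj(k,P):
    c=rot(k["orientation"]).inv().apply(np.array(P)-k["position"]); return k["fx"]*c[0]/c[2]+k["cx"],k["fy"]*c[1]/c[2]+k["cy"]
def tool(yaw,pitch,flip=1): # z ahead along guard +x, pitched down by pitch; y horizontal
    z=np.array([np.cos(yaw)*np.cos(pitch),np.sin(yaw)*np.cos(pitch),-np.sin(pitch)])
    y=flip*np.array([-np.sin(yaw),np.cos(yaw),0]); return quat(np.c_[np.cross(y,z),y,z])
E
python3 - <<'E'
from h import *
k=vision.get_calibration("top")
for uv in [(170,190),(303,200),(172,180),(303,190)]: print(plane(k,uv,np.array([0,0,1.]),.169).round(3))
vision.snapshot("top")
for d in models.regions_of("lip_top","top")[:2]:
    m=d["pixels"]; print(d["score"],m.sum(),cv2.minAreaRect(np.argwhere(m)[:,::-1].astype(np.float32)))
w=vision.get_calibration("wrist"); Rt=rot(telemetry.current_tool_rot()); p=telemetry.current_ee_pos()
print("cam in tool",Rt.inv().apply(w["position"]-np.array(p)).round(3),(Rt.inv()*rot(w["orientation"])).as_matrix().round(2).tolist(),w["fx"],w["cx"],w["cy"])
for yaw in [-.09]:
  for pitch in [0,.3,.6]:
    for f in [1,-1]:
      for P in [[.55,.066,.13],[.40,.08,.13],[.56,.066,.26],[.38,-.08,.2],[.3,-.08,.25]]:
        q=inverse_kinematics(P,tool(yaw,pitch,f)); print(pitch,f,P,None if q is None else np.round(q,2))
E
```

```text
[0.595 0.314 0.169]
[ 0.548 -0.18   0.169]
[0.632 0.307 0.169]
[ 0.586 -0.182  0.169]
0.57 3219 ((237.0299072265625, 183.4821014404297), (134.02120971679688, 25.525535583496094), 4.647971153259277)
cam in tool [ 0.068  0.    -0.155] [[0.0, -0.97, -0.24], [1.0, 0.0, -0.0], [0.0, -0.24, 0.97]] 337.53003924456203 259.08133144885767 192.48950907645983
0 1 [0.55, 0.066, 0.13] None
0 1 [0.4, 0.08, 0.13] None
0 1 [0.56, 0.066, 0.26] None
0 1 [0.38, -0.08, 0.2] None
0 1 [0.3, -0.08, 0.25] None
0 -1 [0.55, 0.066, 0.13] None
0 -1 [0.4, 0.08, 0.13] None
0 -1 [0.56, 0.066, 0.26] None
0 -1 [0.38, -0.08, 0.2] None
0 -1 [0.3, -0.08, 0.25] None
0.3 1 [0.55, 0.066, 0.13] None
0.3 1 [0.4, 0.08, 0.13] None
0.3 1 [0.56, 0.066, 0.26] [0.13 0.1  2.52 3.44 0.77 1.41]
0.3 1 [0.38, -0.08, 0.2] None
0.3 1 [0.3, -0.08, 0.25] None
0.3 -1 [0.55, 0.066, 0.13] None
0.3 -1 [0.4, 0.08, 0.13] None
0.3 -1 [0.56, 0.066, 0.26] [ 0.13  0.1   2.52  3.44  0.77 -1.73]
0.3 -1 [0.38, -0.08, 0.2] None
0.3 -1 [0.3, -0.08, 0.25] None
0.6 1 [0.55, 0.066, 0.13] [0.09 0.24 2.5  3.42 0.59 1.44]
0.6 1 [0.4, 0.08, 0.13] None
0.6 1 [0.56, 0.066, 0.26] None
0.6 1 [0.38, -0.08, 0.2] [-1.4  -0.34  2.63  1.23  1.01  2.6 ]
0.6 1 [0.3, -0.08, 0.25] None
0.6 -1 [0.55, 0.066, 0.13] [ 0.09  0.24  2.5   3.42  0.59 -1.7 ]
0.6 -1 [0.4, 0.08, 0.13] None
0.6 -1 [0.56, 0.066, 0.26] None
0.6 -1 [0.38, -0.08, 0.2] [-1.4  -0.34  2.63  1.23  1.01 -0.54]
0.6 -1 [0.3, -0.08, 0.25] None
```

```bash
python3 - <<'E'
from h import *
g=-.09
n=0
for y0 in [.066,.0,.13,-.05,.2]:
 for yaw in np.arange(-1.5,1.51,.3):
  for pitch in [-.6,-.4,-.2,0,.2,.4]:
    o=[]
    for z in [.11,.15,.26]:
      # TCP with tip (25mm ahead) at lip mid
      lip=np.array([.594+.09*(.066-y0)*-1,y0,z])
      M=rot(tool(yaw,pitch,-1)).as_matrix(); ok=[]
      for b in [.015,.10]:
        for f in (-1,1):
          q=inverse_kinematics(lip-b*M[:,2],tool(yaw,pitch,f))
          ok.append(q is not None)
      o.append("".join("x" if a else "." for a in ok))
    if any("x" in a[:2] for a in o): print(y0,round(yaw,1),pitch,o)
E
```

```text
0.066 -1.5 0 ['xxxx', 'xxxx', '....']
0.066 -1.5 0.2 ['xxxx', 'xxxx', 'xxxx']
0.066 -1.5 0.4 ['xxxx', 'xxxx', 'xxxx']
0.066 -1.2 0.4 ['xxxx', 'xxxx', 'xxxx']
0.066 -0.6 -0.4 ['....', '....', 'xx..']
0.066 -0.6 -0.2 ['....', '....', 'xx..']
0.066 -0.3 -0.6 ['xx..', 'xx..', 'xx..']
0.066 -0.3 -0.4 ['xx..', 'xx..', 'xx..']
0.066 -0.3 -0.2 ['xx..', 'xx..', 'xx..']
0.066 -0.3 0 ['xx..', 'xx..', 'xxxx']
0.066 -0.3 0.2 ['xx..', 'xxxx', 'xxxx']
0.066 -0.3 0.4 ['xxxx', 'xxxx', 'xx..']
0.066 0.0 0.2 ['....', '....', 'xx..']
0.066 0.0 0.4 ['xx..', 'xx..', 'xxxx']
0.066 0.3 -0.6 ['xx.x', 'xx.x', 'xx.x']
0.066 0.3 -0.4 ['xx.x', 'xx..', '....']
0.066 0.3 0.2 ['....', '....', 'xxxx']
0.066 0.3 0.4 ['xx..', 'xxxx', 'xxxx']
0.066 0.6 -0.6 ['xxxx', 'xxxx', 'xxxx']
0.066 0.6 -0.4 ['xxxx', 'xxxx', 'xxxx']
0.066 0.6 -0.2 ['xxxx', 'xxxx', 'xxxx']
0.066 0.6 0 ['xxxx', 'xxxx', 'xxxx']
0.066 0.6 0.2 ['xxxx', 'xxxx', 'xxxx']
0.066 0.6 0.4 ['xxxx', 'xxxx', 'xxxx']
0.066 0.9 -0.6 ['xxxx', 'xxxx', 'xxxx']
0.066 0.9 -0.4 ['xxxx', 'xxxx', 'xxxx']
0.066 0.9 -0.2 ['xxxx', 'xxxx', 'xxxx']
0.066 0.9 0 ['xxxx', 'xxxx',
[... 4420 characters left out ...]
'....', '....', 'xx..']
-0.05 0.0 0.4 ['xx..', 'xx..', 'xxxx']
-0.05 0.3 -0.6 ['xxxx', 'xxxx', 'xxxx']
-0.05 0.3 -0.4 ['xxxx', 'xxxx', 'xx..']
-0.05 0.3 -0.2 ['xx..', 'xx..', 'xx..']
-0.05 0.3 0 ['xx..', 'xx..', 'xx..']
-0.05 0.3 0.2 ['xx..', 'xx..', 'xxxx']
-0.05 0.3 0.4 ['xxxx', 'xxxx', 'xxxx']
-0.05 0.6 -0.6 ['xxxx', 'xxxx', 'xxxx']
-0.05 0.6 -0.4 ['xxxx', 'xxxx', 'xxxx']
-0.05 0.6 -0.2 ['xxxx', 'xxxx', 'xxxx']
-0.05 0.6 0 ['xxxx', 'xxxx', 'xxxx']
-0.05 0.6 0.2 ['xxxx', 'xxxx', 'xxxx']
-0.05 0.6 0.4 ['xxxx', 'xxxx', 'xxxx']
-0.05 0.9 -0.6 ['xxxx', 'xxxx', 'xxxx']Traceback (most recent call last):
  File "<stdin>", line 14, in <module>
ValueError: time passes only in moves, steps and waits
```

```bash
python3 - <<'E'
from h import *
print(telemetry.current_t())
T=np.array([.59,-.17,.27])
for yaw in [-1.2,-.9,-.6,-.3,0,.3,.6,.9]:
  for pitch in [0,.25]:
    for d in [.3,.38]:
     for f in [-1]:
      M=rot(tool(yaw,pitch,f)).as_matrix(); fwd=np.array([np.cos(yaw),np.sin(yaw),0])
      cam=T-d*fwd+[0,0,.02]; P=cam-M@[.068,0,-.155]
      q=inverse_kinematics(P,tool(yaw,pitch,f))
      if q is not None: print("view",yaw,pitch,d,P.round(3),np.round(q,2))
for y0 in [.10,.13]:
 for yaw,pitch in [(-.3,0),(-.3,.1)]:
  for z in [.13,.25,.32]:
   for b in [0.,.10]:
    M=rot(tool(yaw,pitch,-1)).as_matrix()
    P=np.array([.594+.09*(y0-.066),y0,z])-b*M[:,2]
    q=inverse_kinematics(P,tool(yaw,pitch,-1)); print(y0,yaw,pitch,z,b,None if q is None else np.round(q,2))
E
```

```text
1.0
view -1.2 0.25 0.38 [0.501 0.06  0.186] [ 0.68  0.59  1.96 -1.18  1.53 -2.13]
view 0.3 0 0.3 [ 0.451 -0.213  0.222] [-1.47  0.63  2.47  1.37  1.58 -1.53]
view 0.3 0 0.38 [ 0.375 -0.236  0.222] [-1.7   0.63  2.45  1.14  1.6  -1.51]
view 0.3 0.25 0.3 [ 0.431 -0.219  0.186] [-1.5   0.47  2.42  1.29  1.38 -1.32]
view 0.3 0.25 0.38 [ 0.354 -0.243  0.186] [-1.73  0.47  2.4   1.07  1.45 -1.32]
view 0.6 0 0.3 [ 0.47  -0.252  0.222] [-1.36  0.66  2.11  1.21  1.71 -1.22]
view 0.6 0 0.38 [ 0.404 -0.297  0.222] [-1.5   0.67  2.05  1.08  1.78 -1.2 ]
view 0.6 0.25 0.3 [ 0.452 -0.264  0.186] [-1.38  0.55  2.07  1.1   1.55 -1.1 ]
view 0.6 0.25 0.38 [ 0.386 -0.309  0.186] [-1.52  0.57  2.01  0.97  1.63 -1.1 ]
view 0.9 0 0.3 [ 0.5   -0.284  0.222] [-1.23  0.75  1.76  1.1   1.89 -1.02]
view 0.9 0 0.38 [ 0.45  -0.346  0.222] [-1.34  0.78  1.66  1.03  1.98 -0.99]
view 0.9 0.25 0.3 [ 0.486 -0.301  0.186] [-1.25  0.68  1.73  0.97  1.74 -0.96]
view 0.9 0.25 0.38 [ 0.437 -0.363  0.186] [-1.35  0.71  1.63  0.9   1.84 -0.95]
0.1 -0.3 0 0.13 0.0 [ 0.48  0.94  2.53  3.95  1.8  -1.34]
0.1 -0.3 0 0.13 0.1 [ 0.
[... 612 characters left out ...]
  1.22 -2.07]
0.13 -0.3 0 0.13 0.0 [ 0.56  0.91  2.47  4.01  1.72 -1.39]
0.13 -0.3 0 0.13 0.1 [ 0.82  0.96  2.57  4.29  1.74 -1.22]
0.13 -0.3 0 0.25 0.0 [ 0.56  0.55  2.43  4.01  1.46 -1.7 ]
0.13 -0.3 0 0.25 0.1 [ 0.82  0.55  2.51  4.26  1.54 -1.64]
0.13 -0.3 0 0.32 0.0 [ 0.56  0.35  2.36  4.05  1.29 -1.91]
0.13 -0.3 0 0.32 0.1 [ 0.82  0.33  2.44  4.29  1.41 -1.92]
0.13 -0.3 0.1 0.13 0.0 [ 0.55  0.8   2.47  3.99  1.55 -1.48]
0.13 -0.3 0.1 0.13 0.1 [ 0.81  0.8   2.56  4.24  1.57 -1.37]
0.13 -0.3 0.1 0.25 0.0 [ 0.55  0.44  2.39  4.04  1.27 -1.81]
0.13 -0.3 0.1 0.25 0.1 [ 0.81  0.4   2.46  4.29  1.35 -1.83]
0.13 -0.3 0.1 0.32 0.0 [ 0.55  0.27  2.31  4.12  1.12 -2.04]
0.13 -0.3 0.1 0.32 0.1 None
```

```bash
python3 - <<'E'
from h import *
gripper_to(0.0)
q0=rot(telemetry.current_tool_rot()); 
r.move_to([.17,.30,.38],telemetry.current_tool_rot())
q=np.array(telemetry.current_joints()); print(q.round(2)); q[0]=-1.3; r.movej(q.tolist())
print(telemetry.current_ee_pos())
r.move_to([.43,-.26,.222],tool(.6,0,-1))
print(np.round(telemetry.current_joints(),2),telemetry.current_t())
im=vision.snapshot("wrist"); cv2.imwrite("pics/w1.png",im[:,:,::-1])
k=vision.get_calibration("wrist"); print({a:np.round(b,4).tolist() for a,b in k.items()})
for t in ["lip_top","mark_top","cone"]: print(t,[(np.round(d["at"],4).tolist(),round(d["score"],2)) for d in models.mark_of(t,"wrist")[:2]])
print(telemetry.current_opening(),telemetry.current_wrist_force())
E
```

```text
[ 0.85 -0.14  1.6   0.    1.68 -0.34]
[ 0.1580527  -0.30727364  0.3793365 ]
[-1.45  0.65  2.12  1.12  1.74 -1.24] 6.9583
{'fx': 337.53, 'fy': 337.53, 'cx': 259.0813, 'cy': 192.4895, 'position': [0.3035, -0.3471, 0.2921], 'orientation': [-0.5448, 0.6975, -0.3661, 0.2875]}
lip_top [([0.5959, 0.0688, 0.1724], 0.91)]
mark_top [([0.6193, -0.1709, 0.2795], 0.56)]
cone []
0.0007313743634821008 [ 0.13540466 -0.01586307  0.40384303]
```

View pics/w1.png

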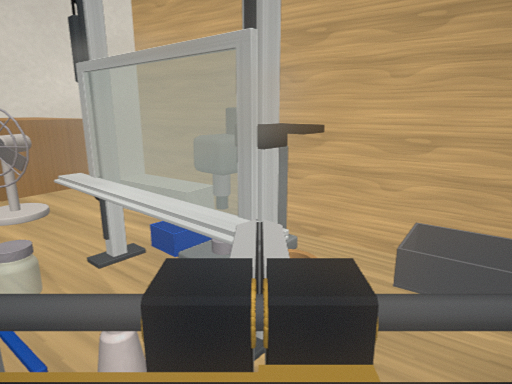

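The wrist view shows the mark's clamp and tab at columns 258–323, rows 124–147. The lip runs from (57,178) to (245,235), the window is clear, and the jar and cone are lower left. I'll zoom in on the mark edges.

```bash
python3 - <<'E'
import cv2,numpy as np
im=cv2.imread("pics/w1.png")
a=cv2.resize(im[110:160,240:340],(800,400),interpolation=cv2.INTER_NEAREST)
b=cv2.resize(im[170,50:51].reshape(1,1,3),(1,1))
c=cv2.resize(im[165:190,50:150],(800,200),interpolation=cv2.INTER_NEAREST)
cv2.imwrite("pics/crop1.png",np.vstack([a,c]))
E
```

```text
(no output)
```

View pics/crop1.png

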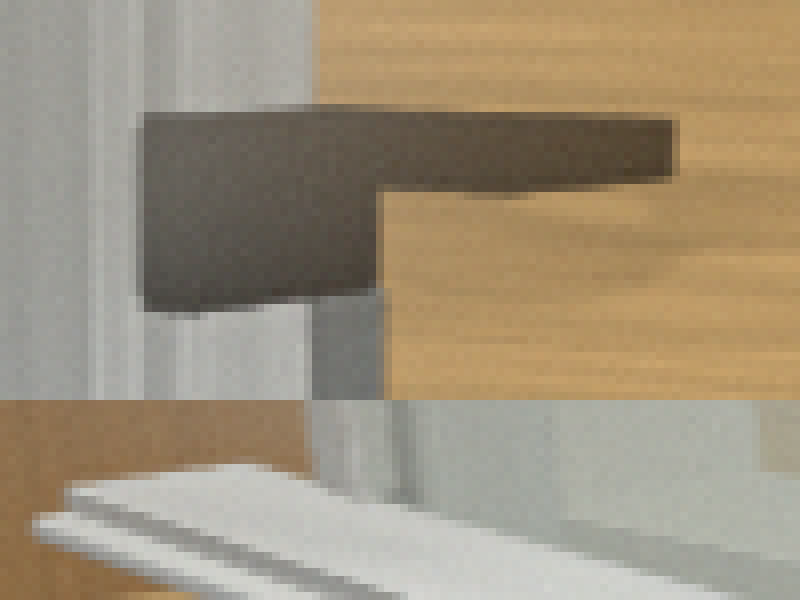

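```bash
cat >> h.py <<'E'
g=-.095; n=np.array([np.cos(g),np.sin(g),0]); t=np.array([-np.sin(g),np.cos(g),0]); O=np.array([.645,.062,0])
def gpt(k,uv,x): # pixel on guard plane x -> guard (y,z)
    p=plane(k,uv,n,n@O+x); return np.round([(p-O)@t,p[2]],4)
E
python3 - <<'E'
from h import *
k=vision.get_calibration("wrist")
print("clamp FL",gpt(k,(257.9,124.1),-.022),"want y -.168")
print("tab end",gpt(k,(324,125.),-.022),gpt(k,(324,125),0.),"want y -.26")
print("lip FL",gpt(k,(58.5,176),-.068),"lower",gpt(k,(54.1,179.4),-.076),"want y .25, window top",gpt(k,(80,71),-.03),gpt(k,(255,30),-.03))
for P in [(-.076,-.12,.13),(-.076,-.16,.13)]:
  w=O+P[0]*n+P[1]*t; print(w)
for y0 in [-.12,-.10,-.08]:
 for yaw in [.45,.6,.75]:
  for b in [.02,.10]:
   for z in [.125,.25]:
    M=rot(tool(yaw,0,-1)).as_matrix(); P=O-.051*n+y0*t+[0,0,z]-b*M[:,2]
    q=inverse_kinematics(P,tool(yaw,0,-1)); print(y0,yaw,b,z,P.round(3),None if q is None else np.round(q,2))
E
```

```text
clamp FL [-0.2043  0.2763] want y -.168
tab end [-0.2833  0.2779] [-0.271   0.2768] want y -.26
lip FL [0.2406 0.1699] lower [0.241  0.1647] want y .25, window top [0.1867 0.3538] [-0.2071  0.3666]
[ 0.55795983 -0.05024976  0.        ]
[ 0.55416555 -0.0900694   0.        ]
-0.12 0.45 0.02 0.125 [ 0.565 -0.061  0.125] [-0.97  0.95  2.53  1.71  1.62 -1.91]
-0.12 0.45 0.02 0.25 [ 0.565 -0.061  0.25 ] [-0.97  0.55  2.48  1.72  1.55 -1.46]
-0.12 0.45 0.1 0.125 [ 0.493 -0.096  0.125] [-1.23  0.99  2.58  1.47  1.52 -2.  ]
-0.12 0.45 0.1 0.25 [ 0.493 -0.096  0.25 ] [-1.23  0.55  2.53  1.46  1.58 -1.51]
-0.12 0.6 0.02 0.125 [ 0.566 -0.064  0.125] [-0.98  0.89  2.39  1.56  1.57 -1.71]
-0.12 0.6 0.02 0.25 [ 0.566 -0.064  0.25 ] [-0.98  0.55  2.35  1.56  1.57 -1.33]
-0.12 0.6 0.1 0.125 [ 0.5   -0.109  0.125] [-1.2   0.89  2.4   1.35  1.54 -1.72]
-0.12 0.6 0.1 0.25 [ 0.5   -0.109  0.25 ] [-1.2   0.55  2.36  1.35  1.62 -1.35]
-0.12 0.75 0.02 0.125 [ 0.568 -0.066  0.125] [-0.97  0.86  2.25  1.42  1.58 -1.54]
-0.12 0.75 0.02 0.25 [ 0.568 -0.066  0.25 ] [-0.97  0.57  2.22  1.43  1.62 -1.22]
-0.12 0.7
[... 1401 characters left out ...]
56  0.25 ] [-1.17  0.56  2.61  1.53  1.57 -1.6 ]
-0.08 0.6 0.02 0.125 [ 0.57  -0.024  0.125] [-0.91  0.91  2.45  1.63  1.58 -1.79]
-0.08 0.6 0.02 0.25 [ 0.57  -0.024  0.25 ] [-0.91  0.55  2.41  1.63  1.56 -1.38]
-0.08 0.6 0.1 0.125 [ 0.504 -0.069  0.125] [-1.14  0.92  2.48  1.41  1.53 -1.83]
-0.08 0.6 0.1 0.25 [ 0.504 -0.069  0.25 ] [-1.14  0.54  2.43  1.4   1.6  -1.41]
-0.08 0.75 0.02 0.125 [ 0.572 -0.026  0.125] [-0.9   0.87  2.31  1.49  1.57 -1.61]
-0.08 0.75 0.02 0.25 [ 0.572 -0.026  0.25 ] [-0.9   0.56  2.27  1.49  1.6  -1.27]
-0.08 0.75 0.1 0.125 [ 0.513 -0.081  0.125] [-1.1   0.87  2.31  1.29  1.56 -1.6 ]
-0.08 0.75 0.1 0.25 [ 0.513 -0.081  0.25 ] [-1.1   0.56  2.27  1.3   1.65 -1.27]
```

```bash
python3 - <<'E'
from h import *
yaw=.85; Q=tool(yaw,0,-1); d=rot(Q).as_matrix()[:,2]
L=O-.051*n-.17*t
r.move_to((L-.10*d+[0,0,.222]).tolist(),Q)
r.move_l((L-.10*d+[0,0,.130]).tolist(),vel=.1)
print("fwd",r.move_l((L-.018*d+[0,0,.130]).tolist(),vel=.08,guard=6))
p=np.array(telemetry.current_ee_pos()); print(p,telemetry.current_wrist_force(),telemetry.current_t())
print("up",r.move_l((p+[0,0,.045]).tolist(),vel=.025,guard=2))
p=np.array(telemetry.current_ee_pos()); print(p,telemetry.current_wrist_force(),telemetry.current_t())
im=vision.snapshot("wrist"); cv2.imwrite("pics/w2.png",im[:,:,::-1])
E
```

```text
fwd False
[ 0.56621658 -0.11635674  0.12994843] [-0.45719859 -0.38477138  0.53957266] 9.9417
up True
[ 0.56622281 -0.1161023   0.1496456 ] [ 0.15389991  0.47734662 -0.77964832] 10.8833
```

View pics/w2.png

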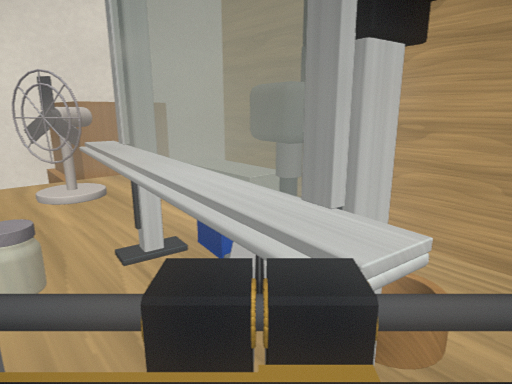

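The fingers are under the lip near its right end, and contact at TCP z 0.1496 puts the lip top at about 0.170, as measured. The mark shows at (392,20). I'll push to about 8 mm short, then look.

```bash
python3 - <<'E'
from h import *
p=np.array(telemetry.current_ee_pos()); p[2]=.1496+.099
print(r.move_l(p.tolist(),vel=.05)); r.hold(.2)
print(telemetry.current_ee_pos(),telemetry.current_wrist_force(),telemetry.current_t())
im=vision.snapshot("wrist"); cv2.imwrite("pics/w3.png",im[:,:,::-1])
cv2.imwrite("pics/c3.png",cv2.resize(im[150:290,340:480,::-1],(560,560),interpolation=cv2.INTER_NEAREST))
E
```

```text
False
[ 0.5661995  -0.11599372  0.24872157] [-0.36478288  0.20600347 -0.02599028] 13.275
```

View pics/w3.png

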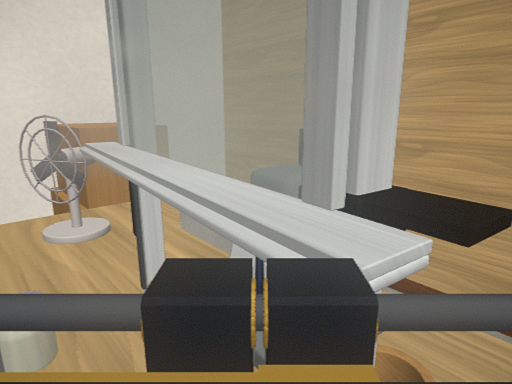

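View pics/c3.png

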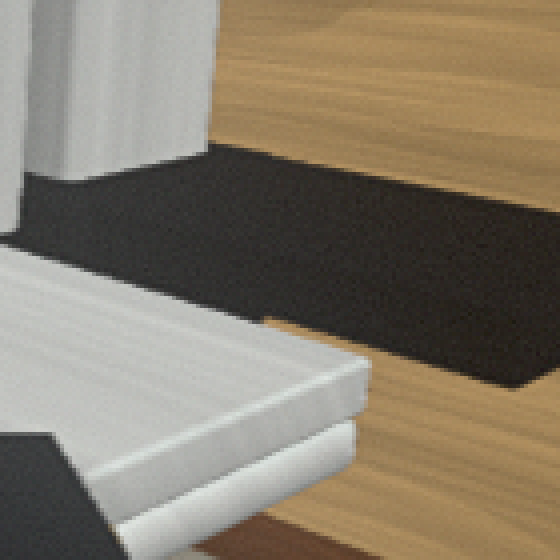

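The lip's right end is at (432,240). The mark's top face shows beside and behind it, with its front-right corner at (469,247) and the upright's base corners at (358,195) and (392,187). I'll fit the mark height from these, then back off for a level view.

```bash
python3 - <<'E'
from h import *
from scipy.optimize import least_squares
k=vision.get_calibration("wrist")
obs=[((-.015,-.205),1,(358,195.5)),((.015,-.205),1,(391.8,187.5)),((-.026,-.25),0,(432.5,239.7))]
def f(x):
    o=[]
    for (a,b),m,uv in obs:
        nn=np.array([np.cos(x[2]),np.sin(x[2]),0]);tt=np.array([-nn[1],nn[0],0])
        o+=list(np.array(proj(k,np.array([x[0],x[1],0])+a*nn+b*tt+[0,0,x[3] if m else .2687]))-uv)
    return o
s=least_squares(f,[.645,.055,-.095,.277],x_scale=[.01,.01,.05,.01]); print(s.x.round(4),np.round(s.fun,1))
d=rot(telemetry.current_tool_rot()).as_matrix()[:,2]; p=np.array(telemetry.current_ee_pos())
r.move_l((p-[0,0,.006]).tolist(),vel=.05)
r.move_l((p-[0,0,.006]-.09*d).tolist(),vel=.1)
r.move_to([.43,-.26,.222],tool(.6,0,-1)); r.hold(.2)
im=vision.snapshot("wrist"); cv2.imwrite("pics/w4.png",im[:,:,::-1])
cv2.imwrite("pics/c4.png",cv2.resize(im[100:160,210:340,::-1],(780,360),interpolation=cv2.INTER_NEAREST))
k=vision.get_calibration("wrist"); print(k["position"],telemetry.current_t())
E
```

```text
[ 0.6457  0.0624 -0.0926  0.2754] [-0.5 -0.   0.3  0.   0.2 -0.1]
[ 0.30431784 -0.3465658   0.29139824] 15.4083
```

View pics/c4.png

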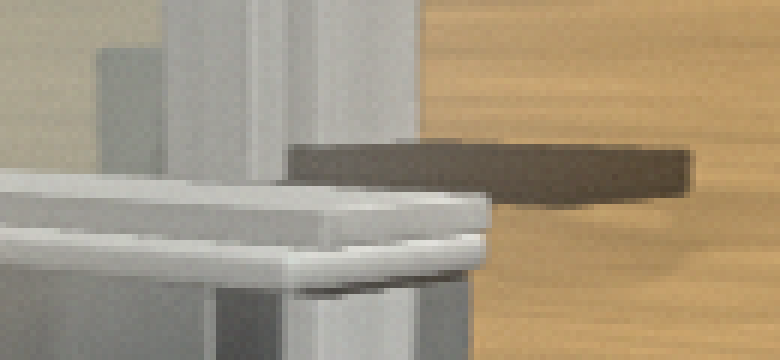

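```bash
sed -i 's/^g=.*/g=-.0926; n=np.array([np.cos(g),np.sin(g),0]); t=np.array([-np.sin(g),np.cos(g),0]); O=np.array([.6457,.0624,0])/' h.py; python3 - <<'E'
from h import *
k=vision.get_calibration("wrist")
c=lambda a,b,z: ((np.array(proj(k,O+a*n+b*t+[0,0,z]))-[210,100])*6).round(0).tolist()
for a in (-.022,.0,.022): print("tab end",a,[c(a,-.26,h) for h in (.2754,.277,.2754-.008)])
print("clamp back right",c(.022,-.212,.2754),"upright FR at h", c(-.015,-.205,.2754))
print("lip back R",c(-.026,-.25,.2687),"front upper",c(-.068,-.25,.2687))
E
```

```text
tab end -0.022 [[560.0, 158.0], [560.0, 148.0], [558.0, 209.0]]
tab end 0.0 [[631.0, 153.0], [631.0, 143.0], [629.0, 201.0]]
tab end 0.022 [[696.0, 149.0], [696.0, 139.0], [694.0, 195.0]]
clamp back right [472.0, 141.0] upright FR at h [321.0, 147.0]
lip back R [493.0, 199.0] front upper [330.0, 214.0]
```

The model matches the level view to within about 0.3 px: mark top at 0.2754, lip top at 0.2687, so there are 6.7 mm left to push.

```bash
python3 - <<'E'
from h import *
yaw=.85; Q=tool(yaw,0,-1); d=rot(Q).as_matrix()[:,2]
p=np.array([.5662,-.1160,.2427])
r.move_to((p-.09*d).tolist(),Q)
print(r.move_l(p.tolist(),vel=.1,guard=6))
p[2]=.2555; r.move_l(p.tolist(),vel=.02); r.hold(.3)
print(telemetry.current_ee_pos(),telemetry.current_wrist_force())
p[2]-=.007; r.move_l(p.tolist(),vel=.05)
r.move_l((p-.09*d).tolist(),vel=.1)
r.move_to([.43,-.26,.222],tool(.6,0,-1)); r.hold(.2)
im=vision.snapshot("wrist")
cv2.imwrite("pics/c5.png",cv2.resize(im[100:160,210:340,::-1],(780,360),interpolation=cv2.INTER_NEAREST))
k=vision.get_calibration("wrist")
c=lambda a,b,z: ((np.array(proj(k,O+a*n+b*t+[0,0,z]))-[210,100])*6).round(0).tolist()
print("lip back R",c(-.026,-.25,.2754),"front upper",c(-.068,-.25,.2754),"lower layer top back R",c(-.026,-.25,.2694),"tab",c(.022,-.26,.2754),telemetry.current_t())
E
```

```text
False
[ 0.56614836 -0.11583203  0.25567891] [ 0.43256552 -0.06924256  0.26917963]
lip back R [494.0, 157.0] front upper [331.0, 168.0] lower layer top back R [493.0, 195.0] tab [696.0, 149.0] 20.1833
```

View pics/c5.png

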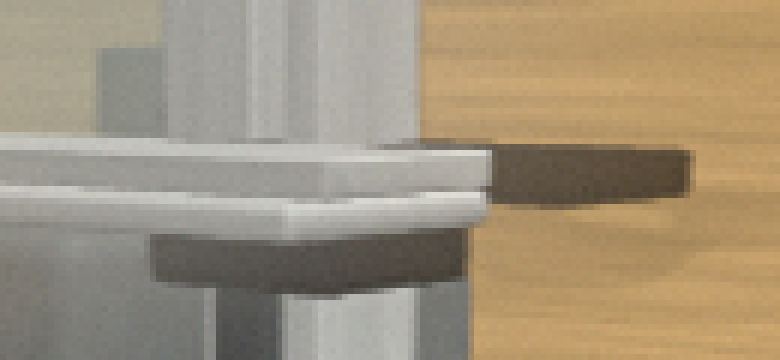

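```bash
python3 - <<'E'
import cv2,numpy as np
a=cv2.imread("pics/w4.png",0); b=cv2.imread("pics/c5.png",0)[3::6,3::6]
a=a[100:160,210:340]
for c in (72,76,79): print("col",c,"w4",a[20:48,c].tolist(),"\n  now",b[18:42,c].tolist())
for c in (90,100,110,113): print("tab",c,a[20:38,c].tolist(),b[20:38,c].tolist())
from h import *
k=vision.get_calibration("wrist")
c=lambda P,z: (np.array(proj(k,O+P[0]*n+P[1]*t+[0,0,z]))-[210,100]).round(2).tolist()
for z in (.2687,.2754,.2760): print(z,"upper end edge: back",c((-.026,-.25),z),"front",c((-.068,-.25),z),"low back",c((-.026,-.25),z-.006))
for h in (.2750,.2754,.276): print(h,"tab back edge",c((.022,-.26),h),c((.022,-.24),h))
E
```

```text
col 72 w4 [158, 157, 157, 122, 94, 94, 95, 93, 95, 92, 89, 99, 204, 216, 174, 172, 171, 171, 166, 165, 222, 198, 181, 165, 150, 120, 69, 111] 
  now [162, 162, 161, 157, 159, 119, 115, 210, 183, 172, 173, 171, 164, 146, 219, 205, 184, 171, 158, 144, 91, 77, 77, 77]
col 76 w4 [156, 154, 159, 126, 92, 92, 92, 91, 91, 90, 84, 92, 164, 209, 179, 173, 174, 171, 157, 197, 208, 186, 173, 158, 136, 79, 87, 120] 
  now [165, 164, 160, 154, 154, 138, 115, 217, 178, 173, 172, 173, 169, 156, 218, 196, 178, 165, 150, 130, 79, 73, 74, 72]
col 79 w4 [154, 153, 154, 143, 93, 89, 89, 88, 90, 89, 82, 88, 165, 189, 174, 171, 174, 168, 145, 218, 205, 179, 165, 146, 135, 150, 158, 155] 
  now [166, 163, 160, 157, 155, 137, 103, 215, 176, 174, 175, 174, 170, 149, 217, 195, 177, 156, 144, 133, 157, 158, 151, 153]
tab 90 [156, 153, 154, 162, 88, 80, 87, 85, 83, 84, 80, 80, 81, 75, 115, 144, 147, 149] [157, 152, 155, 164, 103, 84, 88, 83, 84, 86, 82, 82, 78, 75, 102, 147, 145, 148]
tab 100 [156, 152, 152, 160, 112, 80, 81, 81, 79, 78, 79, 76, 72, 77, 157, 165, 158, 147] [155, 153, 150, 158, 114, 83, 81, 82, 83, 82, 78, 77, 72, 81, 154, 159, 159, 147]
tab 110 [158, 153, 149, 152, 133, 79, 75, 75, 78, 72, 74, 68, 72, 146, 145, 153, 154, 154] [156, 155, 150, 155, 135, 79, 74, 78, 77, 75, 75, 71, 79, 145, 149, 154, 157, 154]
tab 113 [159, 156, 149, 155, 138, 76, 70, 75, 72, 67, 71, 71, 90, 144, 144, 144, 143, 144] [158, 154, 153, 158, 147, 82, 72, 74, 71, 70, 69, 71, 93, 147, 147, 148, 144, 147]
0.2687 upper end edge: back [82.16, 33.22] front [55.07, 35.74] low back [82.01, 39.44]
0.2754 upper end edge: back [82.33, 26.22] front [55.1, 28.01] low back [82.18, 32.49]
0.276 upper end edge: back [82.34, 25.59] front [55.11, 27.32] low back [82.19, 31.87]
0.275 tab back edge [115.96, 25.2] [99.67, 24.66]
0.2754 tab back edge [115.97, 24.82] [99.68, 24.28]
0.276 tab back edge [116.0, 24.24] [99.7, 23.72]
```

```bash
python3 - <<'E'
from h import *
from scipy.optimize import least_squares
k4=vision.get_calibration("wrist")   # view pose (w4 / now)
Q=tool(.85,0,-1); M=rot(Q).as_matrix(); Tc=rot(telemetry.current_tool_rot())
rel_p=Tc.inv().apply(np.array(k4["position"])-telemetry.current_ee_pos()); rel_R=Tc.inv()*rot(k4["orientation"])
q=(rot(Q)*rel_R).as_quat(); k3=dict(k4,position=np.array([.5662,-.1160,.24872])+M@rel_p,orientation=np.r_[q[3],q[:3]])
# center-integer pixels; kinds: 0 mark z, 1 lip at w3/w4, 2 lip now ; use: both/row only
obs=[(k3,(-.015,-.205),0,(357.5,195.0),3),(k3,(.015,-.205),0,(391.3,187.0),3),(k3,(-.026,-.25),1,(432.2,239.3),3),(k3,(-.022,-.26),0,(468.2,246.6),3),
(k4,(.022,-.26),0,(324.6,124.4),3),(k4,(-.026,-.25),1,(291.4,131.8),3),(k4,(-.026,-.25),2,(291.4,124.5),3)]
def run(depth,obs,cam):
  def f(x):
    o=[]
    nn=np.array([np.cos(x[2]),np.sin(x[2]),0]);tt=np.array([-nn[1],nn[0],0])
    for k,(a,b),m,uv,_ in obs:
        z=[x[3],x[4],x[4]+x[5]][m]
        kk=dict(k,cx=k["cx"]+x[6],cy=k["cy"]+x[7])
        o+=list(np.array(proj(kk,np.array([x[0],x[1],0])+a*nn+b*tt+[0,0,z]))-uv)
    return o+[(x[5]-.0069)/.0003,(x[6])/cam,(x[7])/cam,(x[4]-.2692)/.002]
  s=least_squares(f,[.645,.06,-.093,.276,.269,.007,0,0],x_scale=[.01,.01,.05,.01,.01,.001,1,1])
  print(s.x.round(4),np.round(s.fun,1),"lip now - mark mm",round(1e3*(s.x[4]+s.x[5]-s.x[3]),2))
run(0,obs,1.);run(0,obs,4.);run(0,obs[:3]+obs[5:],2.)
E
```

```text
[ 0.6443  0.057  -0.1271  0.2745  0.2713  0.0067  0.0067 -1.3836] [-2.4  5.5  1.9  5.   0.2  1.9  0.4 -7.4  1.8  0.4 -1.  -2.1 -0.9 -2.
 -0.6  0.  -1.4  1.1] lip now - mark mm 3.51
[ 0.6451  0.0578 -0.1214  0.273   0.2697  0.0067 -0.5249 -3.5106] [-1.9  5.5  1.7  4.9  0.3  2.1 -0.  -7.2  1.5 -0.3 -0.9 -2.5 -0.7 -2.4
 -0.8 -0.1 -0.9  0.2] lip now - mark mm 3.39
[ 0.6453  0.0619 -0.0953  0.2755  0.269   0.0069 -0.519  -0.9853] [-0.7 -0.   0.5  0.   0.1 -0.2  0.   0.2  0.2  0.2  0.1 -0.3 -0.5 -0.1] lip now - mark mm 0.41
```

```bash
python3 - <<'E'
from h import *
from scipy.optimize import least_squares
k4=vision.get_calibration("wrist")
Q=tool(.85,0,-1); M=rot(Q).as_matrix(); Tc=rot(telemetry.current_tool_rot())
rel_p=Tc.inv().apply(np.array(k4["position"])-telemetry.current_ee_pos()); rel_R=Tc.inv()*rot(k4["orientation"])
q=(rot(Q)*rel_R).as_quat(); k3=dict(k4,position=np.array([.5662,-.1160,.24872])+M@rel_p,orientation=np.r_[q[3],q[:3]])
obs=[(k3,(-.015,-.205),0,(357.5,195.0)),(k3,(.015,-.205),0,(391.3,187.0)),(k3,(-.026,-.25),1,(432.2,239.3)),(k3,("f",-.26),0,(468.2,246.6)),
(k4,("b",-.26),0,(324.6,124.4)),(k4,(-.026,-.25),1,(291.4,131.8)),(k4,(-.026,-.25),2,(291.4,124.5))]
def run(obs,cam):
  def f(x):
    o=[]
    nn=np.array([np.cos(x[2]),np.sin(x[2]),0]);tt=np.array([-nn[1],nn[0],0])
    for k,(a,b),m,uv in obs:
        z=[x[3],x[4],x[4]+x[5]][m]; a={"f":-x[8],"b":x[9]}.get(a,a)
        kk=dict(k,cx=k["cx"]+x[6],cy=k["cy"]+x[7])
        o+=list(np.array(proj(kk,np.array([x[0],x[1],0])+a*nn+b*tt+[0,0,z]))-uv)
    return o+[(x[5]-.0069)/.0003,(x[6])/cam,(x[7])/cam,(x[4]-.2692)/.002]
  s=least_squares(f,[.645,.06,-.093,.276,.269,.007,0,0,.02,.02],x_scale=[.01,.01,.05,.01,.01,.001,1,1,.01,.01])
  print(s.x.round(4),np.round(s.fun,1),"lip now - mark mm",round(1e3*(s.x[4]+s.x[5]-s.x[3]),2))
run(obs,1.);run(obs,4.)
for m in ("scene","top","wrist"):
  vision.snapshot(m)
  for T in ("lip_top","mark_top"): print(m,T,[(np.round(d["at"],4).tolist(),round(d["score"],2)) for d in models.mark_of(T,m)[:1]])
E
```

```text
[ 0.6383  0.0563 -0.1103  0.2765  0.2725  0.0067  0.1026 -0.2828  0.0274
  0.0175] [-2.5  4.2  1.7  3.6  3.5  2.5 -2.5 -5.6 -0.  -0.2 -0.3 -2.1 -0.1 -2.1
 -0.7  0.1 -0.3  1.7] lip now - mark mm 2.76
[ 0.6385  0.0565 -0.1094  0.2761  0.2722  0.0067  0.1056 -0.7514  0.0272
  0.0175] [-2.4  4.2  1.7  3.6  3.5  2.6 -2.6 -5.6 -0.  -0.3 -0.2 -2.2 -0.  -2.2
 -0.7  0.  -0.2  1.5] lip now - mark mm 2.75
scene lip_top [([0.5913, 0.0686, 0.2758], 0.76)]
scene mark_top [([0.6248, -0.1732, 0.2768], 0.44)]
top lip_top [([0.592, 0.0652, 0.2739], 0.62)]
top mark_top [([0.6187, -0.1679, 0.2772], 0.44)]
wrist lip_top [([0.5946, 0.0656, 0.2787], 0.83)]
wrist mark_top [([0.6211, -0.1719, 0.2784], 0.67)]
```

```bash
python3 - <<'E'
from h import *
from scipy.optimize import least_squares
k4=vision.get_calibration("wrist")
Q=tool(.85,0,-1); M=rot(Q).as_matrix(); Tc=rot(telemetry.current_tool_rot())
rel_p=Tc.inv().apply(np.array(k4["position"])-telemetry.current_ee_pos()); rel_R=Tc.inv()*rot(k4["orientation"])
q=(rot(Q)*rel_R).as_quat(); k3=dict(k4,position=np.array([.5662,-.1160,.24872])+M@rel_p,orientation=np.r_[q[3],q[:3]])
obs=[(k3,(-.015,-.205),0,(357.5,195.0)),(k3,(.015,-.205),0,(391.3,187.0)),(k3,(-.026,-.25),1,(432.2,239.3)),(k3,("f",-.26),3,(468.2,246.6)),
(k4,("b",-.26),0,(324.6,124.4)),(k4,("f",-.26),3,(302,134.0)),(k4,(-.026,-.25),1,(291.4,131.8)),(k4,(-.026,-.25),2,(291.4,124.5))]
def run(cam):
  def f(x):
    o=[]
    nn=np.array([np.cos(x[2]),np.sin(x[2]),0]);tt=np.array([-nn[1],nn[0],0])
    for k,(a,b),m,uv in obs:
        z=[x[3],x[4],x[4]+x[5],x[3]-.008][m]; a={"f":-x[8],"b":x[9]}.get(a,a)
        kk=dict(k,cx=k["cx"]+x[6],cy=k["cy"]+x[7])
        o+=list(np.array(proj(kk,np.array([x[0],x[1],0])+a*nn+b*tt+[0,0,z]))-uv)
    return o+[(x[5]-.0069)/.0003,(x[6])/cam,(x[7])/cam,(x[4]-.2692)/.002,(x[8]-x[9])/.001]
  s=least_squares(f,[.645,.06,-.093,.276,.269,.007,0,0,.02,.02],x_scale=[.01,.01,.05,.01,.01,.001,1,1,.01,.01])
  print(s.x.round(4),np.round(s.fun,1),"lip now - mark mm",round(1e3*(s.x[4]+s.x[5]-s.x[3]),2))
run(1.);run(4.)
E
```

```text
[ 0.644   0.0621 -0.0908  0.2761  0.2695  0.0069  0.1666 -0.0459  0.0199
  0.0202] [-0.5 -0.2  0.5 -0.   0.7 -0.2 -0.6  0.3 -0.7 -0.4  1.1 -0.3 -0.4  0.4
 -0.3  0.4  0.1  0.2 -0.   0.1 -0.3] lip now - mark mm 0.3
[ 0.6439  0.0622 -0.0909  0.2761  0.2695  0.0069  0.3083 -0.053   0.0198
  0.0201] [-0.5 -0.2  0.5 -0.   0.7 -0.2 -0.6  0.4 -0.7 -0.5  1.2 -0.3 -0.4  0.4
 -0.2  0.4  0.1  0.1 -0.   0.1 -0.3] lip now - mark mm 0.3
```

The joint fit of all the views puts the lip 0.3 mm from the mark height, and the hand is clear, so I'm handing in.

```bash
python3 - <<'E'
from h import *
print(telemetry.current_wrist_force(),telemetry.current_t()); print(r.sign_off())
E
```

```text
[-0.00698114  0.38378038 -0.16379012] 20.6333
the job is handed in; nothing more can be done
None
```

I pushed the guard window up from beneath its lip and took the hand clear. By my measurements the lip top is within about 0.3 mm of the mark's top, and I handed the job in at 20.6 s.

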